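# Turn the row of bench tools round for a left-handed jeweller

### The job

A left-handed jeweller is taking over this bench: move the four hand tools from the saddles on the plywood board to the empty metal rack, in reverse order, so that (seen from the robot) the tool now at the left end of its row ends at the right end of the rack, the second from left becomes the second from right, and so on. Lay one tool in each station, lengthwise, its handle resting level in both notches and roughly centred on them, and let go of it.

Things in the scene. Friction and masses are not known exactly. Their poses are not given: they have to be found in the camera images.
- file: Flat file: flat steel blade 16 wide, 80 long beyond the handle. Wooden handle 120 (x) x 18 (y) x 16 (z) mm, alike on all four. Origin: handle's centre, 34 mm above the table at rest in saddle or rack; x to the working end, pointing away from the robot; z up. 55 to 115 g, balanced within 20 mm of the origin. Grip across y at the origin.
- mallet: Small mallet: wooden barrel head 28 in diameter, 46 long, crosswise at x = 72. Wooden handle 120 (x) x 18 (y) x 16 (z) mm, alike on all four. Origin: handle's centre, 34 mm above the table at rest in saddle or rack; x to the working end, pointing away from the robot; z up. 55 to 115 g, balanced within 20 mm of the origin. Grip across y at the origin.
- scriber: Scriber: thin round pointed needle 7 in diameter, 80 long beyond the handle. Wooden handle 120 (x) x 18 (y) x 16 (z) mm, alike on all four. Origin: handle's centre, 34 mm above the table at rest in saddle or rack; x to the working end, pointing away from the robot; z up. 55 to 115 g, balanced within 20 mm of the origin. Grip across y at the origin.
- graver: Graver: round knob 34 in diameter on the rear end (x -58 to -80), short square shank to x = 96. Wooden handle 120 (x) x 18 (y) x 16 (z) mm, alike on all four. Origin: handle's centre, 34 mm above the table at rest in saddle or rack; x to the working end, pointing away from the robot; z up. 55 to 115 g, balanced within 20 mm of the origin. Grip across y at the origin.
- saddle_file: Fixed wooden saddle on the board in which the file lies at the start; all four look alike, their places are shuffled. Two blocks at x = +-34 mm, 10 thick (x), 58 wide (y), with a notch 38 wide, floor 16 and cheeks 28 above the origin. Origin: centre of its underside, 10 mm above the table; axes as the board's.
- saddle_mallet: Fixed wooden saddle on the board in which the mallet lies at the start; all four look alike, their places are shuffled. Two blocks at x = +-34 mm, 10 thick (x), 58 wide (y), with a notch 38 wide, floor 16 and cheeks 28 above the origin. Origin: centre of its underside, 10 mm above the table; axes as the board's.
- saddle_scriber: Fixed wooden saddle on the board in which the scriber lies at the start; all four look alike, their places are shuffled. Two blocks at x = +-34 mm, 10 thick (x), 58 wide (y), with a notch 38 wide, floor 16 and cheeks 28 above the origin. Origin: centre of its underside, 10 mm above the table; axes as the board's.
- saddle_graver: Fixed wooden saddle on the board in which the graver lies at the start; all four look alike, their places are shuffled. Two blocks at x = +-34 mm, 10 thick (x), 58 wide (y), with a notch 38 wide, floor 16 and cheeks 28 above the origin. Origin: centre of its underside, 10 mm above the table; axes as the board's.
- board: Fixed plywood board 110 (x) x 276 (y) x 10 mm, the saddles in a row on it at y = 99, 33, -33, -99 mm, x = 0. Origin: centre of its underside, on the table; x away from the robot, y to the robot's left, turned up to 0.3 rad. Left or right of the robot's midline, the rack on the other side.
- rack: Fixed, empty metal rack, base 110 (x) x 276 (y) x 10 mm, two bars along y at x = +-34, 10 thick. Four stations, each a pair of notches 38 wide, centred on y = 99, 33, -33, -99, x = 0; notch floor 26, teeth 38 mm above the table. Origin: centre of its underside, on the table; x away from the robot, y to its left, turned up to 0.3 rad.
Things that resemble listed ones, but are neither listed nor needed, are in the scene too. What is shaped like the scriber but red is not meant.

How it is judged:
By the outcome, as a careful person would: the job done as asked, in the order asked, and still so for the second after the job is handed in, with the robot touching nothing.
It also fails if it takes over 106 s, if anything falls off the work surface, if the arm or the gripper's body presses on something with over 40 N, if the wrist force passes 120 N, or if a joint passes its speed limit or range.

### The arm

A 6-joint arm with a two-finger parallel gripper is mounted at the origin on the work surface. World frame = base frame: x ahead of the robot, y to its left, z up, the work surface at z = 0. Lengths are in mm, angles in rad, forces in N, time in s.
With the tool pointing down it reaches from about 325 to 850 mm from the base axis. Payload 4.4 kg.
Tool frame: the origin (TCP) lies on the centre line of the jaws, within the pads' length; the fingertips stand 11 mm ahead of it and the grasp point (between the pads) lies 8 mm behind it; z points along the fingers, y is the line along which they close (so a half turn about z gives the same grasp; the last joint's range is limited). The gripper opens to 94 mm and grips with 3 to 60 N. Pads are 16 mm wide; open, the fingers measure 119 mm over their backs; the gripper's body (75 mm by 177 mm) begins 78 mm behind the grasp point.
Start: joints at [1.028, 0.207, 1.542, -0, 1.393, -0.15], TCP at [220.106, 531.207, 216.447] pointing down, gripper open.
Joint ranges: [-2.73, 2.73], [-0.86, 2.22], [0.23, 2.46], [-1.11, 4.25], [0.08, 2.63], [-2.82, 2.82]. Speed limits (rad/s): [2.79, 2.79, 3.14, 3.14, 3.14, 3.14].

### API

Orientations are given as a unit quaternion [x, y, z, w].
In Python, from rig import readout, grab_frame, order gives the robot as it stands.
- The arm moves only by the tool apply_moves, never from a script. Its arguments are lists of equal length, an entry for each row: "slide": the shift along the world's x, y, z in units of 0.05 m (1.0 is 0.05 m), a list of three; "turn": the turn about the world's z in units of pi rad (1.0 is pi rad); "fingers": the opening, from 0 (shut) to 1 (fully open). A call has 1 to 10 rows; each row shifts and turns the commanded pose from where the row before left it; what a row does not reach is not made up. A row lasts 1/8 s, in which the tool goes at most 62.5 mm and 10.7 degrees, less where a joint would pass 70% of its speed; a pose out of reach is approached as far as the arm can. A call with a number of a shift or a turn outside -1 to 1 is refused whole. A call with a gripper value outside its range is refused whole. The fingers move at their own pace and stop on an object; the grip force is fixed at half the most. Time passes only in rows, so rows that do not move let the fingers close. It gives the time, the measured TCP pose, the force, the opening and the grip force at its end, in the units of the state.
- readout.read_state(): the state, without advancing time (a new reading comes with each control period).
- grab_frame(name): name is "scene" or "top" or "wrist"; returns a dict with "pixels" (480x640x3 uint8, red, green, blue), "z_map" (480x640 float32, mm along the optical axis (not along the pixel's ray), 0 where there is no reading), "camera_matrix" (3x3 intrinsics, pixels), "k1" (the pictures are not rectified: a ray, as slopes to the right and down, at radius r is drawn at 1 + k1 r^2 times it, then the intrinsics apply), "R" (3x3) and "t" (3): a world point X has camera coordinates R X + t. Camera axes: x right, y down, z forward; pixel columns grow to the right and rows downward; lengths in mm; the calibration is good to about 2 mm. A picture is of the moment at which its call begins.
- order.job_done(): hands the job in; it is judged then, once.
The state is a dict: "clock": time; "joint_pos": joint angles; "joint_vel": joint speeds; "joint_efforts": joint torques, N m; "tcp_pos": TCP position; "tool_rot": TCP orientation; "contact_force": force on the tool from outside, world axes, zero at the start; "wrist_torque": the same for the moment, N m; "grip_width": opening from 0.0 (shut) to 1.0 (fully open); "grip_force": force on a finger pad.
Only numpy, scipy, OpenCV 4.12 (cv2) and the standard library are available. Lean on these libraries where they do the work, as an engineer would, in place of code of your own. Each camera call takes 0.05 s, during which the arm holds its last target. There are 200 camera calls.

## Working session

There is one attempt and no reset: what is moved stays moved. The work goes in short steps, Python scripts to look and compute and a tool call to move; the robot and the scene stay as the last step left them, time stands still between calls to the robot, and variables do not carry over. Pictures are saved under pics/ and viewed, at most 14 in all, crops included, and the job is handed in when it is done.

Besides the shell and the picture viewer there is one more tool, called after ">>>" as name(argument=value, ...) on one line, values as JSON. apply_moves: Moves the arm, as the interface text tells. Its arguments: {"type":"object","properties":{"slide":{"type":"array","items":{"type":"array","items":{"type":"number"}}},"turn":{"type":"array","items":{"type":"number"}},"fingers":{"type":"array","items":{"type":"number"}}},"required":["slide","turn","fingers"]}

```bash
mkdir -p pics; cat > h.py <<'E'
import numpy as np,cv2
from rig import readout,grab_frame,order
def world(f):
    z=f["z_map"].astype(float);K=np.array(f["camera_matrix"]);h,w=z.shape
    u,v=np.meshgrid(np.arange(w),np.arange(h))
    p=np.stack([u,v],-1).reshape(-1,1,2).astype(float)
    s=cv2.undistortPoints(p,K,np.array([f["k1"],0,0,0.])).reshape(h,w,2)
    c=np.dstack([s*z[...,None],z]);W=(c-np.array(f["t"]))@np.array(f["R"])
    W[z==0]=np.nan
    return W
def save(f,n,crop=None,s=1):
    im=f["pixels"][...,::-1]
    if crop: a,b,c,d=crop; im=im[b:d,a:c]
    cv2.imwrite("pics/"+n,cv2.resize(im,None,fx=s,fy=s,interpolation=cv2.INTER_CUBIC))
E
python3 - <<'E'
from h import *
f=grab_frame("top");save(f,"top0.png");np.savez("top0.npz",**{k:np.array(v) for k,v in f.items()})
W=world(f)
for p in [(320,240),(100,100),(540,100),(100,400),(540,400)]: print(p,W[p[1],p[0]].round())
print(readout.read_state())
E
```

```text
(320, 240) [ 436. -101.   -3.]
(100, 100) [802. 480.  22.]
(540, 100) [ 762. -631.  136.]
(100, 400) [ 36. 439.  -2.]
(540, 400) [  35. -652.   -1.]
{'clock': 0.05, 'joint_pos': array([ 1.02750787e+00,  2.07406798e-01,  1.54290607e+00,  3.95728297e-06,
        1.39349674e+00, -1.50504263e-01]), 'joint_vel': array([-0.00133921,  0.00016935, -0.00113012,  0.00124622,  0.00090522,
       -0.00072528]), 'joint_efforts': array([-7.79012826e-04, -3.72163188e+01, -2.82559097e+01,  7.00948737e-02,
        3.12304159e-02, -6.02369687e-05]), 'tcp_pos': array([219.70125132, 530.54745116, 215.32099083]), 'tool_rot': array([ 1.95132282e-01,  9.80776307e-01, -1.04178648e-03, -3.78692300e-04]), 'contact_force': array([-1.04184893,  0.65996979,  0.17176485]), 'wrist_torque': array([-0.002119  ,  0.0344741 , -0.02312427]), 'grip_force': 0.0, 'grip_width': 0.9965158276431096}
```

View pics/top0.png

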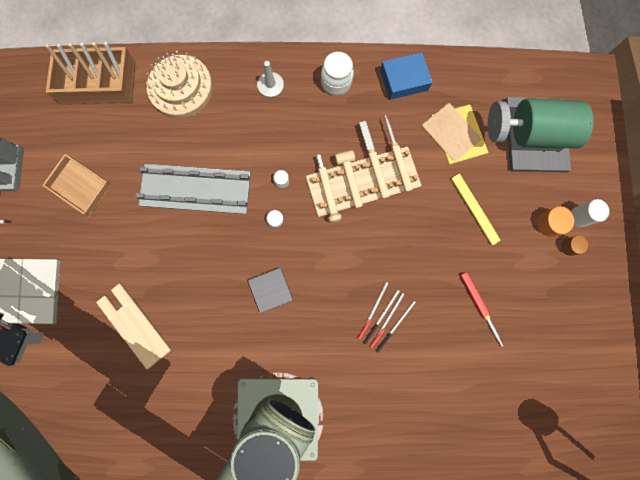

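The top view shows the empty rack at about (195,188). The board with four tools is at (363,180): graver with its knob at (333,216), mallet (345,158), file (367,130), scriber (389,125). The red scriber lookalike at (482,308) isn't on the board.

```bash
python3 - <<'E'
from h import *
f=dict(np.load("top0.npz"));save(f,"boardcrop.png",(290,105,440,235),5)
W=world(f)
for n,(a,b,c,d) in dict(rack=(125,150,262,225),board=(296,135,432,228)).items():
    P=W[b:d,a:c].reshape(-1,3)
    tab=np.nanmedian(P[P[:,2]<5][:,2])
    for lo,hi in((6,15),(6,60)) :
        Q=P[(P[:,2]-tab>lo)&(P[:,2]-tab<hi)][:,:2].astype(np.float32)
        print(n,tab,lo,hi,len(Q),cv2.minAreaRect(Q))
E
```

```text
rack 0.5044809694605433 6 15 3254 ((571.7711181640625, 228.29977416992188), (352.3468933105469, 191.46240234375), 89.7320327758789)
rack 0.5044809694605433 6 60 4467 ((571.7711181640625, 228.29977416992188), (352.3468933105469, 191.46240234375), 89.7320327758789)
board 0.13492586661571973 6 15 2422 ((591.2919921875, -219.3836669921875), (241.00619506835938, 344.6537170410156), 0.5280413627624512)
board 0.13492586661571973 6 60 5085 ((591.2919921875, -219.3836669921875), (241.00619506835938, 344.6537170410156), 0.5280413627624512)
```

View pics/boardcrop.png

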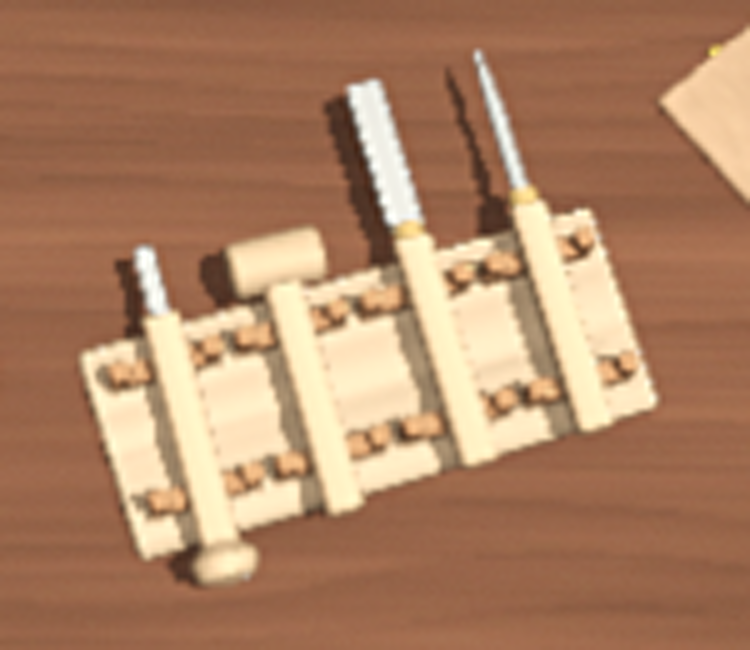

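The enlarged crop shows, from left: graver (shank at (150,280), knob (222,562)), mallet (275,262), file (385,155), scriber (500,120, grey steel). The red lookalike is elsewhere. Next I measure both bases using ray–plane intersection.

```bash
cat >> h.py <<'E'
def plane(f,px,z):
    s=cv2.undistortPoints(np.array(px,float).reshape(-1,1,2),np.array(f["camera_matrix"]),np.array([f["k1"],0,0,0.])).reshape(-1,2)
    R=np.array(f["R"]);t=np.array(f["t"]);C=-R.T@t;d=np.c_[s,np.ones(len(s))]@R
    return C+d*((z-C[2])/d[:,2])[:,None]
E
python3 - <<'E'
from h import *
f=dict(np.load("top0.npz"));save(f,"rackcrop.png",(125,150,265,225),5.5)
c=plane(f,np.array([(82,352),(590,210),(658,405),(145,558)])/5+[290-.4,105-.4],10)[:,:2]
print("board",c.round(1),c.mean(0),np.linalg.norm(c-np.roll(c,1,0),axis=1))
d=c[0]-c[1]+c[3]-c[2];print("yaw",np.arctan2(-d[0],d[1]))
# handle ends at z=42 (front,rear)
h=plane(f,np.array([(160,318),(215,545),(287,290),(345,508),(415,235),(478,462),(530,200),(594,427)])/5+[289.6,104.6],42)[:,:2].reshape(4,2,2)
for p in h: print(p.mean(1*0).round(1),np.linalg.norm(p[0]-p[1]),np.arctan2(*(p[0]-p[1])[::-1]))
E
```

```text
board [[ 601.   -64.8]
 [ 679.5 -327. ]
 [ 575.9 -358.9]
 [ 494.7  -97.1]] [ 587.76764785 -211.96660253] [111.09432031 273.61678187 108.35428686 274.13518329]
yaw 0.2958480402295363
[ 552.6 -117.2] 117.61027818450275 0.23183089467703527
[ 569.5 -180.7] 113.9776777274972 0.24514516057109767
[ 596. -246.] 119.84537695488434 0.24641865546893288
[ 614.7 -304.3] 120.63258927614932 0.24240724935301172
```

View pics/rackcrop.png

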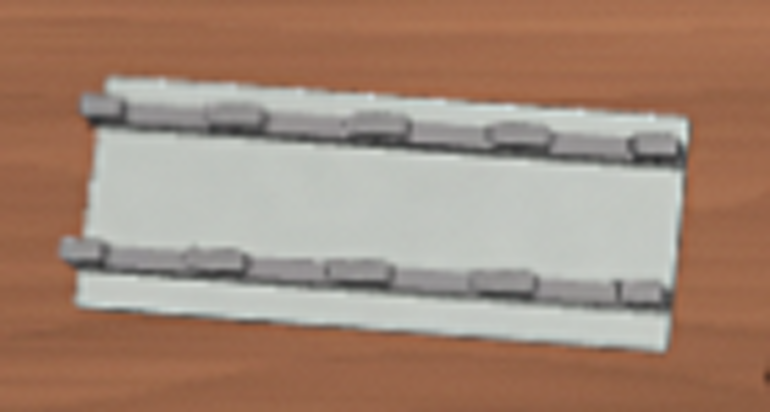

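The rack crop shows its base corners at (108,76), (690,117), (667,350), (76,305), with four empty stations between the teeth.

```bash
python3 - <<'E'
from h import *
f=dict(np.load("top0.npz"))
c=plane(f,np.array([(108,76),(690,117),(667,350),(76,305)])/5.5+[125-.4,150-.4],10)[:,:2]
print("rack",c.round(1),c.mean(0),np.linalg.norm(c-np.roll(c,1,0),axis=1))
d=c[0]-c[1]+c[3]-c[2];print("yaw",np.arctan2(-d[0],d[1]))
# teeth tops centre, z=38: first and last of each bar
t=plane(f,np.array([(102,103),(655,140),(643,287),(83,244),(380,121),(360,265)])/5.5+[124.6,149.6],38)[:,:2]
print(t.round(1),t[:4].mean(0),t[4:].mean(0))
w=grab_frame("wrist");print(np.array(w["R"]).round(2).tolist(),np.array(w["t"]).round(),w["camera_matrix"])
E
```

```text
rack [[630.9 351.8]
 [611.1  77.6]
 [501.3  85.3]
 [521.5 359.9]] [566.22389586 218.64440737] [109.72909258 274.95808684 110.08206374 275.39618758]
yaw -0.07280853786193954
[[609.7 343.6]
 [592.3  89.5]
 [524.5  92.9]
 [543.8 348.1]
 [601.  214.8]
 [534.2 220.8]] [567.56046342 218.53462834] [567.58198212 217.7871126 ]
[[0.38, 0.92, -0.0], [0.89, -0.37, 0.29], [0.26, -0.11, -0.96]] [-574.  -31.  394.] [[360.13184933   0.         321.70279831]
 [  0.         360.13184933 239.27590726]
 [  0.           0.           1.        ]]
```

>>> apply_moves(slide=[[0.4,-0.8,0],[0.4,-0.8,0],[0.4,-0.8,0],[0.4,-0.8,0],[0.4,-0.8,0],[0.4,-0.8,0],[0.4,-0.8,0],[0.4,-0.8,0],[0.4,-0.8,0]], turn=[0.024,0.024,0.024,0.024,0.024,0.024,0.024,0.024,0.024], fingers=[0.5,0.5,0.5,0.5,0.5,0.5,0.5,0.5,0.5])

```text
clock: 1.23
tcp_pos: [400.2, 169.8, 216.1]
tool_rot: [-0.144, 0.99, 0.0, -0.0]
contact_force: [-0.2, -0.1, 0.5]
grip_width: 0.496
grip_force: 0.0
```

>>> apply_moves(slide=[[0.4,-0.8,0],[0.4,-0.8,0],[0.4,-0.8,0],[0.4,-0.8,0],[0.4,-0.8,0],[0.4,-0.8,0],[0.4,-0.8,0],[0,0,0],[0,0,0]], turn=[0,0,0,0,0,0,0,0,0], fingers=[0.5,0.5,0.5,0.5,0.5,0.5,0.5,0.5,0.5])

```text
clock: 2.35
tcp_pos: [539.4, -108.2, 215.7]
tool_rot: [-0.142, 0.99, 0.001, -0.001]
contact_force: [-0.9, -0.2, 0.1]
grip_width: 0.499
grip_force: 0.0
```

```bash
python3 - <<'E'
from h import *
f=grab_frame("wrist");save(f,"w1.png",None,1.25);np.savez("w1.npz",**{k:np.array(v) for k,v in f.items()})
s=readout.read_state();print(s["clock"],s["tcp_pos"],s["tool_rot"],s["joint_pos"])
E
```

```text
2.4 [ 539.38806174 -107.8022812   215.9274335 ] [-1.42700311e-01  9.89765641e-01  5.38345679e-04 -5.54574185e-04] [-3.54874767e-01  1.55307192e-01  1.60274360e+00  4.23297306e-04
  1.38503064e+00 -2.21212790e+00]
```

View pics/w1.png

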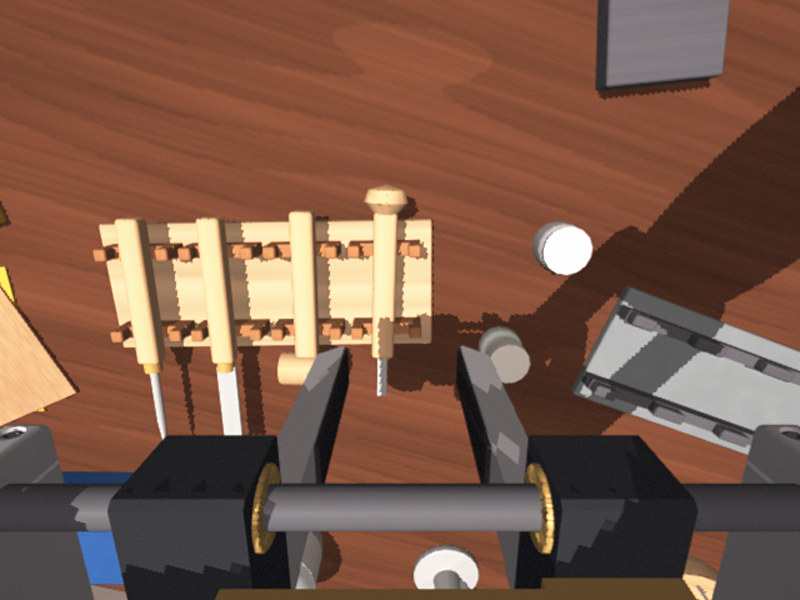

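The wrist view shows the handles from left to right as scriber (137,290), file (215,290), mallet (303,283), graver (384,285). The board's right corners are at (431,221) and (431,343).

```bash
python3 - <<'E'
from h import *
f=dict(np.load("w1.npz"))
c=plane(f,np.array([(100,223),(431,221),(431,343),(122,347)])/1.25,10)[:,:2]
print("board",c.round(1),c.mean(0),np.linalg.norm(c-np.roll(c,1,0),axis=1))
d=c[1]-c[0]+c[2]-c[3];print("yaw",np.arctan2(-d[0],d[1]))
h=plane(f,np.array([(384,357),(384,212),(305,357),(301,212),(225,364),(208,219),(149,365),(130,219)])/1.25,42)[:,:2].reshape(4,2,2)
for n,p in zip("gmfs",h): print(n,p.mean(0).round(1),np.linalg.norm(p[0]-p[1]),np.arctan2(*(p[0]-p[1])[::-1]))
W=world(f)
for x,y in [(384,285),(303,285),(215,290),(140,290)]: print(W[int(y/1.25),int(x/1.25)])
r=np.array([566.8,218.5]);a=-.073
for y in(-99,-33,33,99): print((r+y*np.array([-np.sin(a),np.cos(a)])).round(1))
E
```

```text
board [[ 574.8 -358.3]
 [ 496.   -95.9]
 [ 599.7  -63.4]
 [ 681.4 -328.5]] [ 587.973384   -211.52794669] [110.62222639 273.92723238 108.66489687 277.4633321 ]
yaw 0.295312963518418
g [ 553.6 -119. ] 118.57799182245466 0.2743402281142258
m [ 571.6 -180.3] 118.58889658064724 0.2495201049895841
f [ 596.5 -244.7] 119.5382750212697 0.28065266276029066
s [ 614.1 -303.1] 120.46484956979754 0.24410204646456746
[ 550.84580371 -119.8629921    43.74001419]
[ 568.34292199 -180.86981956   45.17641905]
[ 592.39145213 -246.43252398   43.12230336]
[ 608.8668006  -302.90829354   43.43154143]
[559.6 119.8]
[564.4 185.6]
[569.2 251.4]
[574.  317.2]
```

>>> apply_moves(slide=[[0.28,-0.21,0],[0,0,-0.8],[0,0,-0.8],[0,0,-0.8],[0,0,-0.6],[0,0,-0.4],[0,0,-0.34],[0,0,0],[0,0,0]], turn=[-0.004,0,0,0,0,0,0,0,0], fingers=[0.5,0.5,0.5,0.5,0.5,0.5,0.5,0.5,0.5])

```text
clock: 3.52
tcp_pos: [554.8, -119.2, 30.4]
tool_rot: [-0.136, 0.991, -0.0, 0.001]
contact_force: [-0.2, 0.6, 0.2]
grip_width: 0.501
grip_force: 0.0
```

>>> apply_moves(slide=[[0,0,0],[0,0,0],[0,0,0],[0,0,0],[0,0,0],[0,0,0]], turn=[0,0,0,0,0,0], fingers=[0,0,0,0,0,0])

```text
clock: 4.28
tcp_pos: [554.3, -119.4, 29.8]
tool_rot: [-0.136, 0.991, -0.0, 0.0]
contact_force: [-1.7, 0.3, 3.8]
grip_width: 0.188
grip_force: 29.9
```

>>> apply_moves(slide=[[0,0,0.4],[0,0,0.8],[0,0,0.8],[0.01,0.6,0],[0.01,0.6,0],[0.01,0.6,0],[0.01,0.6,0],[0.01,0.6,0],[0.01,0.6,0],[0.01,0.6,0]], turn=[0,0,0,-0.02,-0.02,-0.02,-0.02,-0.02,-0.01,0], fingers=[0,0,0,0,0,0,0,0,0,0])

```text
clock: 5.52
tcp_pos: [557.1, 91.7, 128.7]
tool_rot: [0.036, 0.999, -0.0, -0.001]
contact_force: [-0.6, -0.6, -1.2]
grip_width: 0.192
grip_force: 29.9
```

>>> apply_moves(slide=[[0.03,0.58,0],[0,0,0],[0,0,0]], turn=[0,0,0], fingers=[0,0,0])

```text
clock: 5.9
tcp_pos: [558.7, 119.2, 128.9]
tool_rot: [0.036, 0.999, -0.0, -0.0]
contact_force: [0.6, 0.1, -1.8]
grip_width: 0.188
grip_force: 29.9
```

```bash
python3 - <<'E'
from h import *
f=grab_frame("wrist");save(f,"w2.png",None,1.25);np.savez("w2.npz",**{k:np.array(v) for k,v in f.items()})
E
```

```text
(no output)
```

View pics/w2.png

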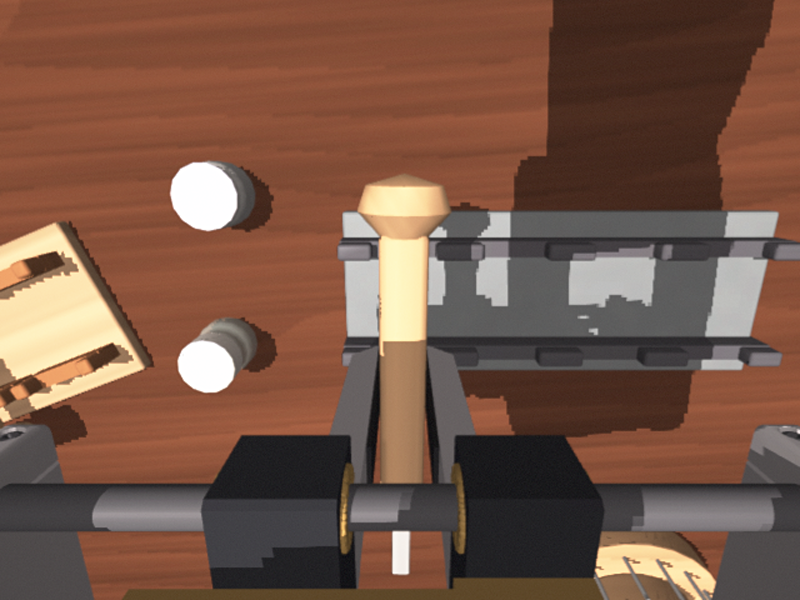

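The wrist view shows the graver held straight over the rack's right-end station. The rack's base corners are at (344,211), (778,212) and (748,370), and two white jars stand at (207,195) and (207,365).

```bash
python3 - <<'E'
from h import *
f=dict(np.load("w2.npz"));W=world(f)
for x,y in [(207,195),(207,365)]: print(W[int(y/1.25),int(x/1.25)])
c=plane(f,np.array([(344,211),(778,212),(748,370),(344,370)])/1.25,10)[:,:2]
print(c.round(1),c.mean(0),np.linalg.norm(c-np.roll(c,1,0),axis=1))
t=plane(f,np.array([(460,248),(570,248),(682,248),(453,354),(559,354),(663,354)])/1.25,38)[:,:2];print(t.round(1),t[1]/2+t[4]/2)
k=plane(f,np.array([(404,232)])/1.25,136);print("handle rear",k)
E
```

```text
[484.70013355  12.56723982  35.89895722]
[584.8077865   -2.90039919  46.31830462]
[[501.6  86.5]
 [521.9 360.2]
 [631.5 357.5]
 [611.2  74.5]] [566.53523323 219.6460815 ] [110.28883287 274.49320245 109.57541817 283.7130045 ]
[[525.2 155.6]
 [529.8 219.8]
 [534.5 285. ]
 [592.1 148.8]
 [596.8 215.2]
 [601.5 280.2]] [563.30793292 217.47842546]
handle rear [[499.43317207 124.18321887 136.        ]]
```

>>> apply_moves(slide=[[0.02,0.01,-0.6],[0,0,-0.6],[0,0,-0.4],[0,0,-0.2],[0,0,-0.14],[0,0,0],[0,0,0]], turn=[0,0,0,0,0,0,0], fingers=[0,0,0,0,0,0,0])

```text
clock: 6.82
tcp_pos: [560.9, 120.2, 33.3]
tool_rot: [0.036, 0.999, 0.0, 0.001]
contact_force: [-0.2, 0.2, -0.6]
grip_width: 0.187
grip_force: 29.9
```

>>> apply_moves(slide=[[0,0,-0.05],[0,0,0],[0,0,0]], turn=[0,0,0], fingers=[0,0,0])

```text
clock: 7.2
tcp_pos: [560.1, 120.3, 30.0]
tool_rot: [0.036, 0.999, 0.0, 0.0]
contact_force: [-0.6, -0.2, -1.2]
grip_width: 0.187
grip_force: 29.9
```

>>> apply_moves(slide=[[0,0,-0.03],[0,0,0],[0,0,0],[0,0,0],[0,0,0],[0,0,0]], turn=[0,0,0,0,0,0], fingers=[0.187,0.187,0.3,0.4,0.4,0.4])

```text
clock: 7.95
tcp_pos: [560.0, 120.2, 28.3]
tool_rot: [0.036, 0.999, -0.0, -0.0]
contact_force: [0.6, -0.3, 0.4]
grip_width: 0.4
grip_force: 0.0
```

>>> apply_moves(slide=[[0,0,0.4],[0,0,0.8],[0,0,0.8],[0,0,0]], turn=[0,0,0,0], fingers=[0.4,0.4,0.4,0.4])

```text
clock: 8.45
tcp_pos: [563.3, 120.5, 132.6]
tool_rot: [0.036, 0.999, 0.0, 0.004]
contact_force: [0.3, 0.2, -0.6]
grip_width: 0.4
grip_force: 0.0
```

```bash
python3 - <<'E'
from h import *
f=grab_frame("wrist");save(f,"w3.png",(200,120,640,400),1.8)
E
```

```text
(no output)
```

View pics/w3.png

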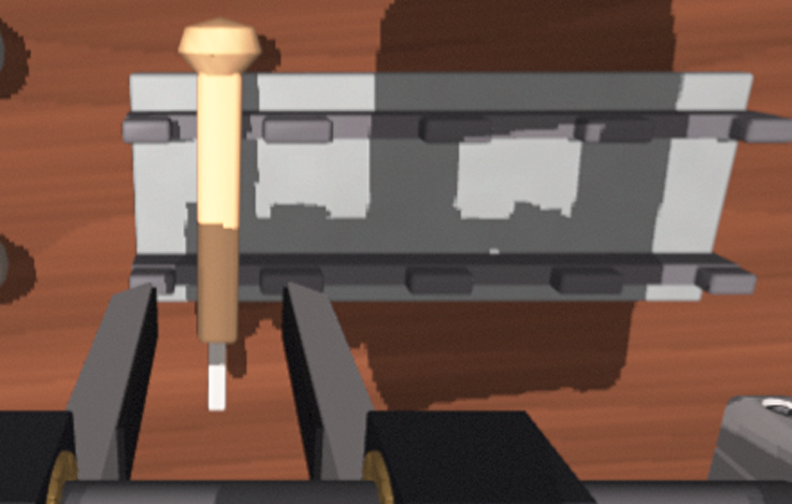

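The graver rests at (218,200) in the rack's right-end station, in both notches and level. Next is the mallet.

>>> apply_moves(slide=[[0.03,-0.75,0],[0.03,-0.75,0],[0.03,-0.75,0],[0.03,-0.75,0],[0.03,-0.75,0],[0.03,-0.75,0],[0.02,-0.75,0],[0.02,-0.76,0],[0,0,0],[0,0,0]], turn=[0.02,0.02,0.02,0.02,0.02,0.006,0,0,0,0], fingers=[0.45,0.45,0.45,0.45,0.45,0.45,0.45,0.45,0.45,0.45])

```text
clock: 9.75
tcp_pos: [569.9, -179.3, 126.7]
tool_rot: [-0.13, 0.992, 0.001, -0.001]
contact_force: [1.4, -0.2, 0.6]
grip_width: 0.448
grip_force: 0.0
```

>>> apply_moves(slide=[[0.02,-0.02,-0.6],[0,0,-0.6],[0,0,-0.4],[0,0,-0.26],[0,0,-0.1],[0,0,0],[0,0,0]], turn=[0,0,0,0,0,0,0], fingers=[0.45,0.45,0.45,0.45,0.45,0.45,0.45])

```text
clock: 10.62
tcp_pos: [573.0, -181.7, 31.5]
tool_rot: [-0.13, 0.992, -0.001, 0.001]
contact_force: [0.9, -0.5, 1.2]
grip_width: 0.453
grip_force: 0.0
```

>>> apply_moves(slide=[[0,0,0],[0,0,0],[0,0,0],[0,0,0],[0,0,0],[0,0,0]], turn=[0,0,0,0,0,0], fingers=[0,0,0,0,0,0])

```text
clock: 11.38
tcp_pos: [572.2, -181.3, 30.7]
tool_rot: [-0.13, 0.992, -0.0, 0.0]
contact_force: [0.1, 0.4, 4.0]
grip_width: 0.183
grip_force: 30.0
```

>>> apply_moves(slide=[[0,0,0.4],[0,0,0.8],[0,0,0.8],[-0.02,0.8,0],[-0.02,0.8,0],[-0.02,0.8,0],[-0.02,0.8,0],[-0.02,0.8,0],[-0.02,0.8,0],[-0.02,0.8,0]], turn=[0,0,0,-0.02,-0.02,-0.02,-0.02,-0.02,-0.006,0], fingers=[0,0,0,0,0,0,0,0,0,0])

```text
clock: 12.62
tcp_pos: [565.2, 99.9, 131.6]
tool_rot: [0.036, 0.999, -0.0, 0.001]
contact_force: [0.5, 0.7, -0.8]
grip_width: 0.189
grip_force: 30.0
```

>>> apply_moves(slide=[[0,0.8,0],[0,0.8,0],[0,0.14,0],[0,0,0],[0,0,0]], turn=[0,0,0,0,0], fingers=[0,0,0,0,0])

```text
clock: 13.25
tcp_pos: [565.3, 184.5, 130.6]
tool_rot: [0.037, 0.999, -0.0, 0.0]
contact_force: [-0.2, -0.9, -1.7]
grip_width: 0.19
grip_force: 30.0
```

>>> apply_moves(slide=[[0,0.02,-0.6],[0,0,-0.6],[0,0,-0.4],[0,0,-0.24],[0,0,-0.14],[0,0,0],[0,0,0],[0,0,0]], turn=[0,0,0,0,0,0,0,0], fingers=[0,0,0,0,0,0,0,0])

```text
clock: 14.25
tcp_pos: [565.6, 186.9, 32.1]
tool_rot: [0.036, 0.999, 0.0, 0.001]
contact_force: [-0.8, -0.0, -2.0]
grip_width: 0.186
grip_force: 30.0
```

>>> apply_moves(slide=[[0,0,-0.03],[0,0,-0.02],[0,0,0],[0,0,0],[0,0,0],[0,0,0],[0,0,0],[0,0,0]], turn=[0,0,0,0,0,0,0,0], fingers=[0,0,0,0.187,0.3,0.4,0.4,0.4])

```text
clock: 15.25
tcp_pos: [565.0, 186.7, 28.7]
tool_rot: [0.036, 0.999, -0.0, -0.0]
contact_force: [0.3, 0.4, -0.5]
grip_width: 0.399
grip_force: 0.0
```

>>> apply_moves(slide=[[0,0,0.4],[0,0,0.8],[0,0,0.8],[0,0,0]], turn=[0,0,0,0], fingers=[0.4,0.4,0.4,0.4])

```text
clock: 15.75
tcp_pos: [569.0, 187.5, 134.9]
tool_rot: [0.036, 0.999, 0.001, 0.005]
contact_force: [0.3, 0.7, -0.3]
grip_width: 0.398
grip_force: 0.0
```

>>> apply_moves(slide=[[0.05,-0.8,0],[0.05,-0.8,0],[0.05,-0.8,0],[0.05,-0.8,0],[0.05,-0.8,0],[0.05,-0.8,0],[0.05,-0.8,0],[0.05,-0.8,0],[0.05,-0.8,0],[0.05,-0.8,0]], turn=[0.02,0.02,0.02,0.02,0.02,0.01,0,0,0,0], fingers=[0.45,0.45,0.45,0.45,0.45,0.45,0.45,0.45,0.45,0.45])

```text
clock: 17.0
tcp_pos: [589.4, -214.3, 128.1]
tool_rot: [-0.136, 0.991, 0.001, -0.001]
contact_force: [0.3, 0.2, 0.1]
grip_width: 0.45
grip_force: 0.0
```

```bash
python3 - <<'E'
from h import *
f=grab_frame("top");save(f,"top2.png",(125,105,440,235),2.5);np.savez("top2.npz",**{k:np.array(v) for k,v in f.items()})
E
```

```text
(no output)
```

View pics/top2.png

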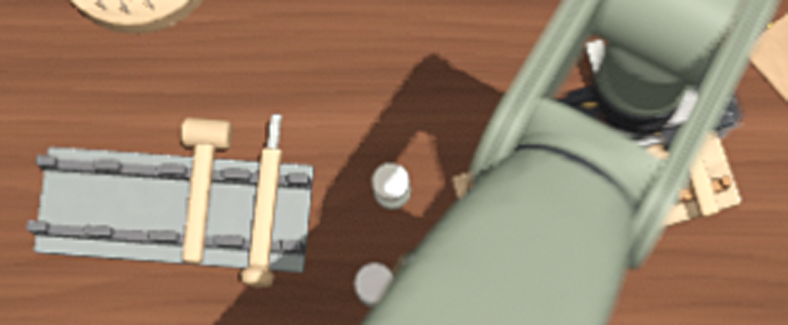

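Graver at (265,205) and mallet at (200,200) lie in the rack's rightmost and second-from-right stations. Next is the file.

>>> apply_moves(slide=[[0.14,-0.62,0],[0,0,0],[0,0,0]], turn=[0,0,0], fingers=[0.45,0.45,0.45])

```text
clock: 17.42
tcp_pos: [596.5, -243.3, 128.2]
tool_rot: [-0.136, 0.991, 0.001, -0.001]
contact_force: [-0.1, -0.4, -0.2]
grip_width: 0.45
grip_force: 0.0
```

>>> apply_moves(slide=[[0,-0.04,-0.6],[0,0,-0.6],[0,0,-0.4],[0,0,-0.26],[0,0,-0.1],[0,0,-0.02],[0,0,0]], turn=[0,0,0,0,0,0,0], fingers=[0.45,0.45,0.45,0.45,0.45,0.45,0.45])

```text
clock: 18.3
tcp_pos: [597.8, -246.7, 30.9]
tool_rot: [-0.136, 0.991, -0.001, 0.001]
contact_force: [-0.2, -0.1, -0.1]
grip_width: 0.451
grip_force: 0.0
```

>>> apply_moves(slide=[[0,0,0],[0,0,0],[0,0,0],[0,0,0],[0,0,0],[0,0,0]], turn=[0,0,0,0,0,0], fingers=[0,0,0,0,0,0])

```text
clock: 19.05
tcp_pos: [597.2, -246.4, 30.2]
tool_rot: [-0.136, 0.991, -0.0, 0.0]
contact_force: [-0.6, 0.2, 2.6]
grip_width: 0.189
grip_force: 30.0
```

>>> apply_moves(slide=[[0,0,0.4],[0,0,0.8],[0,0,0.8],[-0.05,0.8,0],[-0.05,0.8,0],[-0.05,0.8,0],[-0.05,0.8,0],[-0.05,0.8,0],[-0.05,0.8,0],[-0.05,0.8,0]], turn=[0,0,0,-0.02,-0.02,-0.02,-0.02,-0.02,-0.01,0], fingers=[0,0,0,0,0,0,0,0,0,0])

```text
clock: 20.3
tcp_pos: [579.7, 35.0, 131.2]
tool_rot: [0.036, 0.999, -0.0, 0.001]
contact_force: [-0.4, -0.3, -1.1]
grip_width: 0.188
grip_force: 30.0
```

>>> apply_moves(slide=[[-0.05,0.8,0],[-0.05,0.8,0],[-0.05,0.8,0],[-0.05,0.8,0],[0,0.8,0],[0,0.36,0],[0,0,0],[0,0,0]], turn=[0,0,0,0,0,0,0,0], fingers=[0,0,0,0,0,0,0,0])

```text
clock: 21.3
tcp_pos: [569.7, 250.4, 130.0]
tool_rot: [0.037, 0.999, -0.0, -0.0]
contact_force: [-0.8, -0.2, -1.0]
grip_width: 0.191
grip_force: 30.0
```

>>> apply_moves(slide=[[0,0.01,-0.6],[0,0,-0.6],[0,0,-0.4],[0,0,-0.24],[0,0,-0.14],[0,0,0],[0,0,0],[0,0,0]], turn=[0,0,0,0,0,0,0,0], fingers=[0,0,0,0,0,0,0,0])

```text
clock: 22.3
tcp_pos: [570.1, 252.4, 31.7]
tool_rot: [0.036, 0.999, 0.0, 0.001]
contact_force: [-0.5, -0.6, -0.1]
grip_width: 0.188
grip_force: 30.0
```

>>> apply_moves(slide=[[0,0,-0.03],[0,0,-0.01],[0,0,0],[0,0,0],[0,0,0],[0,0,0],[0,0,0],[0,0,0]], turn=[0,0,0,0,0,0,0,0], fingers=[0,0,0,0.187,0.3,0.4,0.4,0.4])

```text
clock: 23.3
tcp_pos: [569.5, 252.2, 28.7]
tool_rot: [0.036, 0.999, -0.0, -0.0]
contact_force: [0.4, 0.6, -0.1]
grip_width: 0.401
grip_force: 0.0
```

>>> apply_moves(slide=[[0,0,0.4],[0,0,0.8],[0,0,0.8],[0,0,0]], turn=[0,0,0,0], fingers=[0.4,0.4,0.4,0.4])

```text
clock: 23.8
tcp_pos: [573.5, 253.3, 135.2]
tool_rot: [0.036, 0.999, 0.002, 0.005]
contact_force: [0.4, -0.2, -0.8]
grip_width: 0.4
grip_force: 0.0
```

>>> apply_moves(slide=[[0.06,-0.8,0],[0.06,-0.8,0],[0.06,-0.8,0],[0.06,-0.8,0],[0.06,-0.8,0],[0.06,-0.8,0],[0.06,-0.8,0],[0.06,-0.8,0],[0.06,-0.8,0],[0.06,-0.8,0]], turn=[0.02,0.02,0.02,0.02,0.02,0,0,0,0,0], fingers=[0.45,0.45,0.45,0.45,0.45,0.45,0.45,0.45,0.45,0.45])

```text
clock: 25.05
tcp_pos: [598.9, -148.8, 128.2]
tool_rot: [-0.121, 0.993, 0.0, -0.001]
contact_force: [1.3, -0.2, -0.4]
grip_width: 0.451
grip_force: 0.0
```

>>> apply_moves(slide=[[0.06,-0.8,0],[0.06,-0.8,0],[0.06,-0.8,0],[0.06,-0.7,0],[0,0,0],[0,0,0],[0,0,0]], turn=[0,0,0,0,0,0,0], fingers=[0.45,0.45,0.45,0.45,0.45,0.45,0.45])

```text
clock: 25.92
tcp_pos: [611.5, -301.2, 128.6]
tool_rot: [-0.121, 0.993, 0.0, -0.0]
contact_force: [0.3, 1.1, 0.1]
grip_width: 0.451
grip_force: 0.0
```

```bash
python3 - <<'E'
from h import *
f=grab_frame("wrist");save(f,"w4.png",None,1.25);np.savez("w4.npz",**{k:np.array(v) for k,v in f.items()})
E
```

```text
(no output)
```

View pics/w4.png

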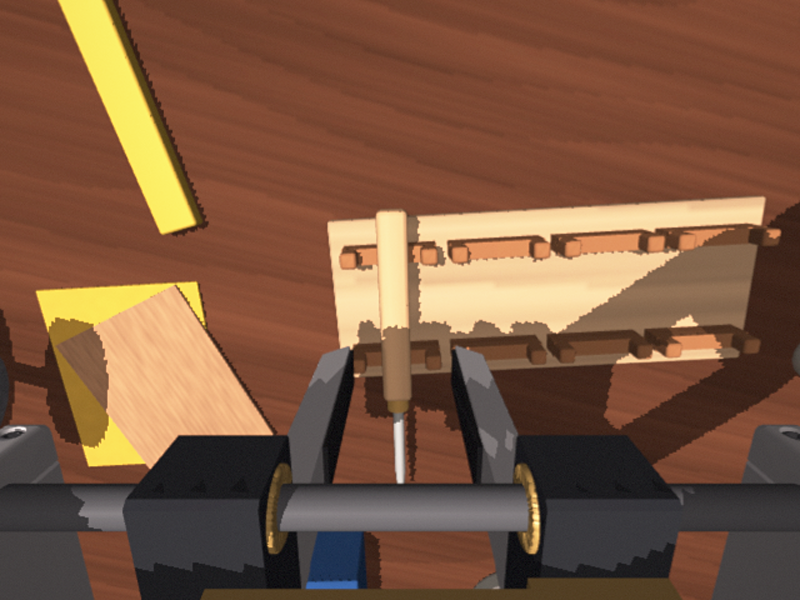

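The scriber, grey needle at (400,450) and handle (392,211)–(398,402), is centred between the open fingers. The other saddles are empty.

>>> apply_moves(slide=[[0.04,-0.04,-0.6],[0,0,-0.6],[0,0,-0.4],[0,0,-0.26],[0,0,-0.1],[0,0,-0.02],[0,0,0]], turn=[0,0,0,0,0,0,0], fingers=[0.45,0.45,0.45,0.45,0.45,0.45,0.45])

```text
clock: 26.85
tcp_pos: [614.3, -305.3, 31.0]
tool_rot: [-0.121, 0.993, -0.001, 0.001]
contact_force: [-0.5, 0.1, -0.3]
grip_width: 0.452
grip_force: 0.0
```

>>> apply_moves(slide=[[0,0,0],[0,0,0],[0,0,0],[0,0,0],[0,0,0],[0,0,0]], turn=[0,0,0,0,0,0], fingers=[0,0,0,0,0,0])

```text
clock: 27.6
tcp_pos: [613.8, -305.0, 30.3]
tool_rot: [-0.121, 0.993, -0.0, 0.0]
contact_force: [-0.3, -0.1, 2.8]
grip_width: 0.187
grip_force: 29.9
```

>>> apply_moves(slide=[[0,0,0.4],[0,0,0.8],[0,0,0.8],[-0.05,0.8,0],[-0.05,0.8,0],[-0.05,0.8,0],[-0.05,0.8,0],[-0.05,0.8,0],[-0.05,0.8,0],[-0.05,0.8,0]], turn=[0,0,0,-0.02,-0.02,-0.02,-0.02,-0.02,0,0], fingers=[0,0,0,0,0,0,0,0,0,0])

```text
clock: 28.85
tcp_pos: [596.1, -23.4, 131.1]
tool_rot: [0.036, 0.999, -0.0, 0.001]
contact_force: [0.7, 0.4, -0.5]
grip_width: 0.188
grip_force: 29.9
```

>>> apply_moves(slide=[[-0.05,0.8,0],[-0.05,0.8,0],[-0.05,0.8,0],[-0.05,0.8,0],[-0.05,0.8,0],[-0.05,0.8,0],[-0.05,0.8,0],[-0.05,0.8,0],[-0.05,0.46,0],[0,0,0]], turn=[0,0,0,0,0,0,0,0,0,0], fingers=[0,0,0,0,0,0,0,0,0,0])

```text
clock: 30.1
tcp_pos: [573.3, 319.3, 130.4]
tool_rot: [0.035, 0.999, -0.0, 0.0]
contact_force: [0.9, -0.8, -0.1]
grip_width: 0.188
grip_force: 29.9
```

>>> apply_moves(slide=[[0,0,0],[0,0,0]], turn=[0,0], fingers=[0,0])

```text
clock: 30.35
tcp_pos: [573.9, 316.7, 130.0]
tool_rot: [0.037, 0.999, -0.0, -0.0]
contact_force: [0.6, -0.5, -1.2]
grip_width: 0.19
grip_force: 29.9
```

>>> apply_moves(slide=[[0,0,-0.6],[0,0,-0.6],[0,0,-0.4],[0,0,-0.24],[0,0,-0.14],[0,0,0],[0,0,0],[0,0,0]], turn=[0,0,0,0,0,0,0,0], fingers=[0,0,0,0,0,0,0,0])

```text
clock: 31.35
tcp_pos: [574.1, 318.5, 31.7]
tool_rot: [0.036, 0.999, 0.0, 0.001]
contact_force: [0.3, -0.4, -1.1]
grip_width: 0.191
grip_force: 29.9
```

>>> apply_moves(slide=[[0,0,-0.03],[0,0,-0.01],[0,0,0],[0,0,0],[0,0,0],[0,0,0],[0,0,0],[0,0,0]], turn=[0,0,0,0,0,0,0,0], fingers=[0,0,0,0.187,0.3,0.4,0.4,0.4])

```text
clock: 32.35
tcp_pos: [573.5, 318.2, 28.7]
tool_rot: [0.036, 0.999, -0.0, -0.0]
contact_force: [0.1, 0.1, 1.2]
grip_width: 0.402
grip_force: 0.0
```

>>> apply_moves(slide=[[0,0,0.4],[0,0,0.8],[0,0,0.8],[0,-0.8,0],[0,-0.8,0],[0,-0.8,0],[0,-0.8,0],[0,-0.8,0],[0,-0.8,0],[0,-0.8,0]], turn=[0,0,0,0,0,0,0,0,0,0], fingers=[0.4,0.4,0.4,0.4,0.4,0.4,0.4,0.4,0.4,0.4])

```text
clock: 33.6
tcp_pos: [574.3, 36.9, 130.8]
tool_rot: [0.036, 0.999, -0.0, 0.001]
contact_force: [0.4, -0.3, 0.5]
grip_width: 0.4
grip_force: 0.0
```

>>> apply_moves(slide=[[0,-0.8,0],[0,-0.8,0],[0,-0.8,0],[0,-0.8,0],[0,0,0],[0,0,0]], turn=[0,0,0,0,0,0], fingers=[0.4,0.4,0.4,0.4,0.4,0.4])

```text
clock: 34.35
tcp_pos: [573.9, -121.5, 129.9]
tool_rot: [0.036, 0.999, 0.0, 0.001]
contact_force: [0.1, -1.0, 0.4]
grip_width: 0.402
grip_force: 0.0
```

```bash
python3 - <<'E'
from h import *
f=grab_frame("top");save(f,"top3.png",(125,125,265,230),5.5);W=world(f)
E
```

```text
(no output)
```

View pics/top3.png

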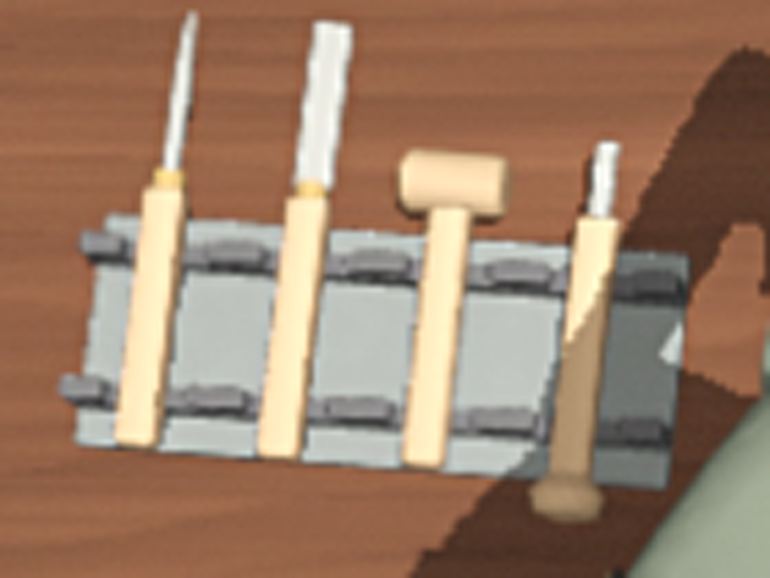

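All four tools are seated between the teeth: scriber (150,315), file (293,325), mallet (436,335), graver (585,350), which is the reversed order. The arm is clear of them.

```bash
python3 -c "
from rig import order;print(order.job_done())"
```

```text
the job is handed in; nothing more can be done
None
```

All four tools are in the rack in reverse order (left to right: scriber, file, mallet, graver), released and seated in the final top view, and the job was handed in at about 34 s; no verdict came back.

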